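# Vent the grease gun and hold its follower rod out at the full-charge ring

### The arm

A 6-joint arm with a two-finger parallel gripper is mounted at the origin on a cart in front of the work surface, level with it; the furniture and walls round the work are solid. World frame = base frame: x ahead of the robot, y to its left, z up, the work surface at z = 0. Lengths are in m, angles in degrees, forces in N, time in s.
With the tool pointing down it reaches from about 0.325 to 0.775 m from the base axis. Payload 5.5 kg.
Tool frame: the origin (TCP) lies at the centre of the arm's flange, where the gripper is bolted on; the fingertips stand 182 mm ahead of it and the grasp point (between the pads) lies 163 mm ahead of it; z points along the fingers, y is the direction in which the jaws open and shut (so a half turn about z gives the same grasp; the last joint's range is limited). The gripper opens to 88 mm and grips with 3 to 60 N. Pads are 20 mm wide; open, the fingers measure 115 mm over their backs; the gripper's body (75 mm by 178 mm) begins 61 mm behind the grasp point.
Start: joints at [-69.196, 5.22, 70.514, -0, 104.267, -3.249], TCP at [0.245, -0.548, 0.405] pointing down, gripper open.
Joint ranges: [-164.24, 164.24], [-49.07, 125.15], [9.68, 141.18], [-86.29, 266.29], [3.28, 154.24], [-151.56, 151.56]. Speed limits (degrees/s): [147.25, 147.25, 172.46, 180, 180, 180].

### API

Orientations are given as [roll, pitch, yaw] about the fixed x, y, z axes, in that order (R = Rz(yaw) Ry(pitch) Rx(roll)).
In Python, from station import r gives the robot as it stands. The module is installed in compiled form; this text tells all that it offers. Calls block until the motion is done:
- r.reach(position, orientation): joint-space move of the TCP to a pose.
- r.servo_line(position, rotation=None, speed=0.15): straight line of the TCP; rotation=None keeps the orientation; speed is the mean speed in m/s.
- r.move_joints(angles): joint-space move.
- r.let_go() and r.grab(squeeze=None): open the fingers fully, or close them until they stop; squeeze is the grip in N (None keeps the last).
- r.wait(seconds).
- r.inverse_kinematics(position, orientation): joint angles nearest the present ones, or None.
- r.sense(): the state.
- r.snapshot(name): name is "scene" or "side" or "wrist"; returns a dict with "frame" (384x512x3 uint8, red, green, blue), "fx", "fy", "cx", "cy" (pixels), "R" (3x3) and "t" (3): a world point X has camera coordinates R X + t. Camera axes: x right, y down, z forward; pixel columns grow to the right and rows downward; lengths in m; the calibration is good to about 2 mm. The wrist camera is an equidistant fisheye: a pixel r from the principal point sees the ray r / f radians off the axis. A picture is of the moment at which its call begins. There is no depth.
A pose or a line that the arm cannot do raises r.IKError and nothing moves.
- r.hand_in(): hands the job in, once; it reports no verdict.
The state is a dict: "clock": time; "joints": joint angles; "joint_vel": joint speeds; "joint_torque": joint torques, N m; "tcp_pos": TCP position; "orientation": TCP orientation; "contact_force": force on the tool from outside, world axes, zero at the start; "torque": the same for the moment, N m; "opening": finger opening in m.
Only numpy, scipy, OpenCV 4.12 (cv2) and the standard library are available. Lean on these libraries where they do the work, as an engineer would, in place of code of your own. Each camera call takes 0.05 s, during which the arm holds its last target. There are 200 camera calls.

### The job

The empty grease gun clamped in the vise is about to be filled from a loader pump. First unscrew the round vent cap on top of its head anticlockwise, about half a turn until it meets its stop, so that air can get in; then pull the follower rod out by its knob against the spring until the double ring on the rod has just come out of the end cap, and keep holding it there: finish with the rod still in the gripper, as it springs back if let go. Do not draw the rod while the vent is still shut, and leave the tape roll, wrench, brush and wood block round the vise where they are.

Things in the scene. Friction and masses are not known exactly. Their poses are not given: they have to be found in the camera images.
- vise: Screw vise 75 x 203 x 54 mm, fixed to the table, the grease gun clamped across its jaws. Origin: centre of its underside, z = 0. Its +x runs along the gun from nozzle to pull knob, the way the rod is pulled. Gun axis level, 45 mm up, 39 mm to +y; gun from x -146 (coupler) to +128 mm (knob), barrel 40 mm wide. A pump lever, 17 mm thick, stands level from the head to +y, up to 206 mm from the origin
- cap_top (a point): Centre of the top of the vent cap: knurled round dark steel screw cap, 30 mm diameter, 15 mm high, its turning axis vertical, on a boss on top of the gun's head, 78 mm from the vise's centre towards the nozzle. Top 91 mm above the table when shut; x, y do not change as it turns. A small raised rib on top shows its angle. Nothing beside it is higher than its underside
- vent_cap (a joint): Turn of the vent cap in rad: 0 screwed down, growing anticlockwise seen from above, stop at 3.05 (about half a turn). It rises 1 mm per rad on its thread (3 mm in all). It starts between 0 and 0.3. Friction 0.05 N m; it stays where it is left
- knob_neck (a point): Middle of the neck of the pull knob, on the gun's axis, 45 mm above the table: black mushroom knob on the rod's end, neck 17 mm diameter and 24 mm long, and 14 mm beyond this point a round head 37 mm in diameter, 13 mm thick, that keeps fingers from slipping off. At rest 28 mm out from the end cap's face (end cap 45 mm diameter). Open space above and on both sides
- double_ring (a point): Point on the axis of the follower rod (bright steel, 9.6 mm diameter) at the inner edge of its double ring: two dark turned grooves 6 mm apart, hidden in the barrel at rest. A single groove 45 mm further out is the half-charge mark, not wanted here
- end_cap_face (a point): Centre of the outer face of the end cap's gland, where the rod comes out; fixed to the gun. The rod is out to its double ring when double_ring has just passed this point in the direction of the vise's +x
- follower_rod (a joint): How far the follower rod is pulled out, in m: 0 at rest (all the way in), 0.085 when the double ring has just fully come out of the end cap, 0.115 at its hard stop. Spring: about 5 N at rest, 12 N at 0.085; it pulls the rod back in when let go. The rod only slides along the vise's x axis
- masking_tape: Roll of masking tape lying flat, 96 mm across, 24 mm high, loose, near the vise; origin under its centre. Leave alone
- offcut_3: Wooden offcut block 45 x 50 x 40 mm, loose, near the vise; origin under its centre. Leave alone
- arbor_wrench: Flat steel wrench 206 mm long, 53 mm wide, 7 mm thick (long axis its y), loose behind the vise; origin under its centre. Leave alone
- bench_brush: Bench brush 230 mm long, 42 mm wide, 43 mm high (long axis its y), loose to the right of the work; origin under its centre. Leave alone

How it is judged:
By the outcome, as a careful person would: the job done as asked, in the order asked, and still so for the second after the job is handed in, while the arm keeps its last pose, push and grip.
It also fails if it takes over 64 s, if anything falls off the work surface, if the arm or the gripper's body presses on something with over 40 N, if the wrist force passes 120 N, or if a joint passes its speed limit or range.

## Working session

There is one attempt and no reset: what is moved stays moved. The work goes in short steps, each a Python script; the robot and the scene stay as the last script left them, time stands still between calls to the robot, and variables do not carry over. Pictures are saved under pics/ and viewed, about 8 in all and at most 12, crops included, and the job is handed in when it is done.

```bash
mkdir -p pics; cat > h.py <<'E'
import numpy as np, cv2
from station import r
def snap(n,f):
    s=r.snapshot(n); cv2.imwrite('pics/'+f,s['frame'][:,:,::-1]); np.savez('pics/'+f+'.npz',**{k:np.array(v) for k,v in s.items()}); return s
def ray(s,u,v,fish=False):
    R=np.array(s['R']);t=np.array(s['t']);x=(u-s['cx'])/s['fx'];y=(v-s['cy'])/s['fy']
    if fish:
        th=np.hypot(x,y); d=np.array([x/th*np.sin(th),y/th*np.sin(th),np.cos(th)]) if th>0 else np.array([0,0,1.])
    else: d=np.array([x,y,1.])
    return -R.T@t, R.T@d
def at_z(s,u,v,z,fish=False):
    c,d=ray(s,u,v,fish); return c+d*(z-c[2])/d[2]
def proj(s,X,fish=False):
    p=np.array(s['R'])@np.array(X)+np.array(s['t'])
    if fish:
        a=np.hypot(p[0],p[1]);th=np.arctan2(a,p[2]);return s['cx']+s['fx']*th*p[0]/a,s['cy']+s['fy']*th*p[1]/a
    return s['cx']+s['fx']*p[0]/p[2],s['cy']+s['fy']*p[1]/p[2]
def load(f): return dict(np.load('pics/'+f+'.npz'))
E
python3 - <<'E'
from h import *
a=snap('scene','a.png');b=snap('side','b.png')
for s in(a,b): print(-np.array(s['R']).T@s['t'],s['R'][2],s['fx'])
i=np.hstack([a['frame'],b['frame']])[:,:,::-1]
print(r.sense())
E
```

```text
[0.10118423 0.55385014 0.91194127] [ 0.33328199 -0.67321922 -0.66007499] 497.7120540966207
[0.46473761 0.79484929 0.56843394] [ 0.04636705 -0.91750278 -0.3950174 ] 488.05901570980603
{'clock': 0.1, 'joints': array([-6.91971151e+01,  5.25961325e+00,  7.05772892e+01, -8.72319177e-04,
        1.04267138e+02, -3.25094589e+00]), 'joint_vel': array([ 0.01767415, -0.13213572, -0.04392023, -0.10872705,  0.02613569,
       -0.03248643]), 'joint_torque': array([ 4.72098603e-03, -4.47854912e+01, -4.07572210e+01,  7.00517977e-02,
        2.84279772e-02, -1.22745196e-04]), 'tcp_pos': array([ 0.24454862, -0.54795498,  0.40358835]), 'orientation': array([-1.79896079e+02, -5.05561680e-03,  2.40536120e+01]), 'contact_force': array([ 0.874277  , -0.37678911, -0.17414062]), 'torque': array([ 0.02310553, -0.03150938, -0.02159648]), 'opening': 0.08789874024409416}
```

View pics/a.png

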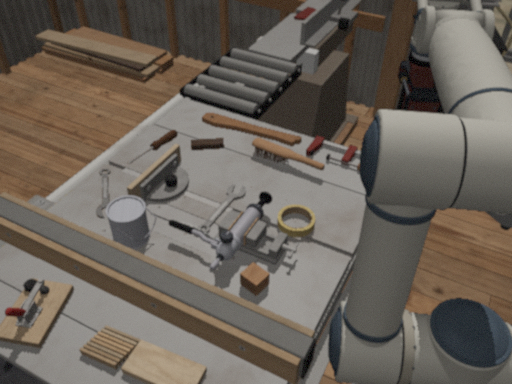

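View pics/b.png

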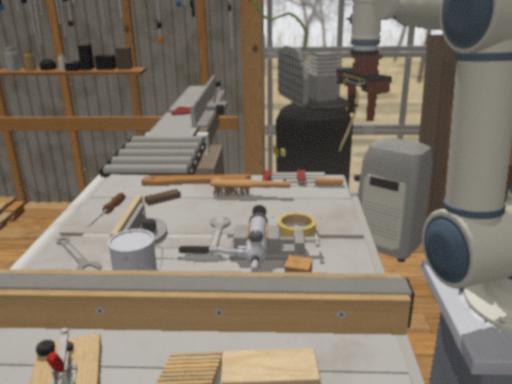

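The scene view shows the gun with its knob at about (265,197), head at about (225,238) and lever tip at about (172,224). The tape is at (297,220) and the block at (255,277). I'll zoom in on both views.

```bash
python3 - <<'E'
from h import *
a=cv2.imread('pics/a.png')[180:280,160:310];b=cv2.imread('pics/b.png')[195:280,170:330]
f=lambda i,k:cv2.resize(i,None,fx=k,fy=k,interpolation=cv2.INTER_CUBIC)
a=f(a,4);b=f(b,3.75)
c=np.vstack([a[:,:600],b[:,:600]]); c=cv2.resize(c,None,fx=.8,fy=.8)
cv2.imwrite('pics/c.png',c);print(c.shape)
s=load('a.png')
k=at_z(s,265,197,.045);h=at_z(s,225,235,.091);print(k,h)
E
```

```text
(575, 480, 3)
[ 0.51649779 -0.30268425  0.045     ] [ 0.51579768 -0.10103345  0.091     ]
```

View pics/c.png

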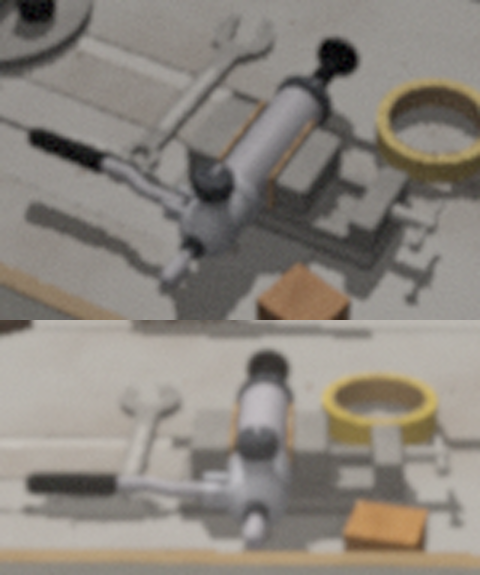

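Cap top is at about (226,236) and the knob head at about (265,198), so the gun points along world -y with the lever towards +x. Next is a closer look with the wrist camera.

```bash
python3 - <<'E'
from h import *
for y in(-90,0,90,180): print(y,r.inverse_kinematics([.516,-.101,.28],[180,0,y]))
r.reach([.50,-.20,.38],[180,0,90])
s=snap('wrist','d.png');print(-np.array(s['R']).T@s['t'],s['R'],s['fx'],s['cx'],s['cy'])
cv2.imwrite('pics/d2.png',cv2.resize(s['frame'][:,:,::-1],(768,576),interpolation=cv2.INTER_CUBIC))
print(r.sense()['clock'],r.sense()['joints'])
for X in([.516,-.101,.091],[.516,-.303,.045]): print(proj(s,X,True))
E
```

```text
-90 None
0 [-1.47824353e+01 -5.60349812e+00  9.39429909e+01 -2.54444375e-14
  9.16605072e+01  7.52175647e+01]
90 [-14.78243529  -5.60349812  93.94299093   0.          91.66050719
 -14.78243529]
180 [ -14.78243529   -5.60349812   93.94299093    0.           91.66050719
 -104.78243529]
[ 0.4987878  -0.1270796   0.36022912] [[ 9.99997823e-01 -1.85583737e-03  9.54024272e-04]
 [-2.04451798e-03 -9.62845967e-01  2.70043448e-01]
 [ 4.17421701e-04 -2.70044810e-01 -9.62847665e-01]] 297.3186396354542 251.19232322256033 193.44906806555068
1.7417 [-2.55220677e+01 -4.46242175e+00  8.27284950e+01 -1.59859211e-02
  1.01731728e+02 -2.54136508e+01]
(np.float64(270.18085460193277), np.float64(83.55222511249616))
(np.float64(265.5107665014134), np.float64(263.4082343188316))
```

View pics/d2.png

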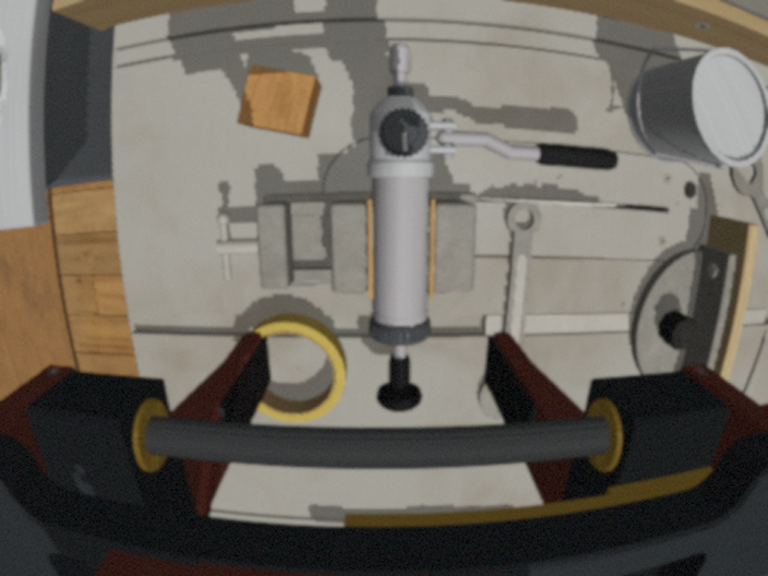

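The wrist view shows the cap centre at (404,132) with its rib roughly vertical, the neck at (400,370) and the knob head at (399,397). The tape edge is at (346,375) and the near wrench end at (490,395). Gun axis is along -y.

```bash
python3 - <<'E'
from h import *
s=load('d.png')
for n,u,v,z in [('cap',404,132,.091),('neck',400,370,.0535),('neck45',400,370,.045),('headfar',399,408,.045),('headtop',399,390,.0635),('endcapL',370,328,.045),('endcapR',431,328,.045),('barrelL',373,240,.045),('barrelR',430,240,.045),('tapeR',346,365,.024),('tapeC',297,365,.024),('wrL',480,395,.007),('capL',380,132,.088),('capR',428,132,.088),('barrT1',401.5,190,.065),('barrT2',401,310,.065),('coupler',401,50,.045),('block',270,100,.04)]:
  print(n,at_z(s,u/1.5,v/1.5,z,True).round(4))
E
```

```text
cap [ 0.5152 -0.1051  0.091 ]
neck [ 0.5165 -0.2763  0.0535]
neck45 [ 0.517  -0.2804  0.045 ]
headfar [ 0.5168 -0.3152  0.045 ]
headtop [ 0.5155 -0.2882  0.0635]
endcapL [ 0.4938 -0.2451  0.045 ]
endcapR [ 0.5399 -0.2453  0.045 ]
barrelL [ 0.4963 -0.1782  0.045 ]
barrelR [ 0.5372 -0.1782  0.045 ]
tapeR [ 0.4732 -0.2859  0.024 ]
tapeC [ 0.4319 -0.2865  0.024 ]
wrL [ 0.5934 -0.3262  0.007 ]
capL [ 0.501  -0.1049  0.088 ]
capR [ 0.5299 -0.1046  0.088 ]
barrT1 [ 0.5153 -0.1415  0.065 ]
barrT2 [ 0.5158 -0.2243  0.065 ]
coupler [ 0.5162 -0.0414  0.045 ]
block [ 0.4225 -0.0749  0.04  ]
```

```bash
python3 - <<'E'
from h import *
C=[.5155,-.105]; y0=-10
r.reach(C+[.33],[180,0,y0]); r.servo_line(C+[.261],speed=.12)
s=r.sense();print(s['contact_force'],s['opening'])
r.grab(25); s=r.sense();F0=s['torque'];print('grab',s['opening'],s['contact_force'].round(1),F0.round(2),s['clock'])
a=0
while a<178:
    a+= 40 if a<120 else 6
    r.servo_line(C+[.261+.001*np.radians(a)],[180,0,y0+a],speed=.02 if a<=120 else .02)
    s=r.sense();print(a,s['orientation'][2].round(1),s['contact_force'].round(1),(s['torque']-F0).round(3),s['opening'].round(4),s['clock'])
    if a>125 and abs((s['torque']-F0)[2])>.25: break
E
```

```text
[-0.34274274 -0.07213682  0.45376492] 0.08788210181166574
grab 0.02727585644413932 [0.1 3.2 0.1] [ 0.4  -0.04  0.01] 5.1083Traceback (most recent call last):
  File "<stdin>", line 10, in <module>
AttributeError: 'float' object has no attribute 'round'
```

```bash
python3 - <<'E'
from h import *
s=r.sense();print(s['orientation'],s['tcp_pos'],s['torque'],s['clock'],s['opening'])
s=snap('wrist','e.png');i=s['frame'][:,:,::-1];cv2.imwrite('pics/e2.png',cv2.resize(i,(768,576),interpolation=cv2.INTER_CUBIC)[100:576,100:668])
print(proj(s,[.5155,-.105,.091],True))
E
```

```text
[-1.79994681e+02 -1.43514908e-02  2.99302839e+01] [ 0.51555429 -0.10488687  0.26167847] [ 0.35234083 -0.14919132  0.03974362] 5.9583 0.027597436576698085
(np.float64(252.29502192623914), np.float64(246.372243942858))
```

View pics/e2.png

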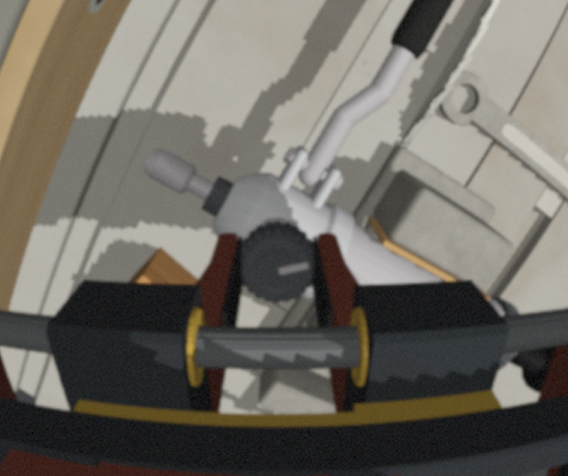

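The cap (crop (278,268)) is centred between the pads, and the rib now points about 45° off its first direction, so it turned with the fingers. I'll carry on turning.

```bash
python3 - <<'E'
from h import *
C=[.5155,-.105]; y0=-10;a=40
F0=0.01
while a<178:
    a+= 40 if a<120 else 6
    r.servo_line(C+[.261+.001*np.radians(a)],[180,0,y0+a],speed=.02)
    s=r.sense();print(a,s['orientation'][2],s['contact_force'].round(1),s['torque'].round(3),round(s['opening'],4),round(s['clock'],2))
    if a>125 and abs(s['torque'][2]-F0)>.25: break
snap('wrist','f.png')
i=cv2.imread('pics/f.png');cv2.imwrite('pics/f2.png',cv2.resize(i,(768,576),interpolation=cv2.INTER_CUBIC)[200:500,200:568])
E
```

```text
80 69.90491635796252 [ 1.6  1.6 -1.2] [ 0.25  -0.516  0.099] 0.0274 6.86
120 109.88924446190732 [ 4.7  1.5 -2.1] [ 0.291 -0.947 -0.005] 0.0273 7.71
126 115.91679511395132 [ 5.9  1.7 -3.2] [ 0.313 -1.047 -0.   ] 0.0278 7.97
132 121.91873804495025 [ 5.3  2.7 -2.6] [ 0.338 -1.053  0.037] 0.0278 8.22
138 127.91717380228306 [ 5.2  1.3 -3.9] [ 0.359 -1.077  0.051] 0.0277 8.48
144 133.91798806876386 [ 4.9  2.  -3.4] [ 0.374 -1.168  0.038] 0.0277 8.74
150 139.9203067023332 [ 5.1  2.6 -3.1] [ 0.43  -1.157  0.059] 0.0277 9.0
156 145.92116894180697 [ 5.1  2.6 -2.2] [ 0.444 -1.135  0.055] 0.0275 9.26
162 151.92291830928622 [ 5.3  2.3 -3.9] [ 0.457 -1.109  0.047] 0.0277 9.52
168 157.92264328586896 [ 6.2  2.1 -3. ] [ 0.483 -1.106  0.075] 0.0275 9.78
174 163.90201643303098 [ 3.5  3.4 -3.2] [ 0.556 -0.957 -0.155] 0.0276 10.03
180 169.76372791435688 [ 4.2  2.6 -2.5] [ 0.666 -0.827 -0.19 ] 0.0271 10.29
```

View pics/f2.png

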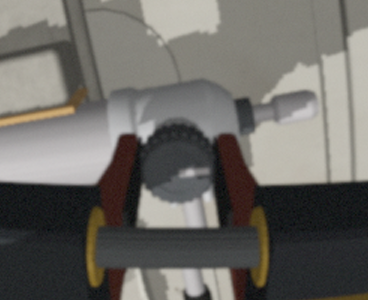

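Torque changed sign and jumped at about 172° (stop), and the rib (195,175) has come round by about 170–175°. I'll push slightly further to confirm.

```bash
python3 - <<'E'
from h import *
C=[.5155,-.105]
for y in(176,182,188):
    r.servo_line(C+[.264],[180,0,y],speed=.02)
    s=r.sense();print(y,s['orientation'][2],s['contact_force'].round(1),s['torque'].round(3),round(s['opening'],4),round(s['clock'],2))
r.let_go(); r.servo_line(C+[.33],speed=.15)
r.reach([.516,-.18,.38],[180,0,90])
s=snap('wrist','g.png');i=s['frame'][:,:,::-1]
g=cv2.resize(i[40:310,150:390],None,fx=2.2,fy=2.2,interpolation=cv2.INTER_CUBIC);cv2.imwrite('pics/g2.png',g)
print(r.sense()['clock'],r.sense()['joints'])
E
```

```text
176 175.69550458717976 [ 1.2  4.8 -1.5] [ 0.796 -0.334 -0.217] 0.0276 10.6
182 -178.2984946063775 [ 1.4  3.4 -1.9] [ 0.836 -0.43  -0.029] 0.0276 10.86
188 -172.3237438301304 [ 1.7  4.4 -2.7] [ 0.883 -0.471 -0.286] 0.0276 11.12
14.2 [-2.27822099e+01 -3.23299038e+00  8.16211481e+01  4.23274486e-03
  1.01671184e+02 -2.28432657e+01]
```

View pics/g2.png

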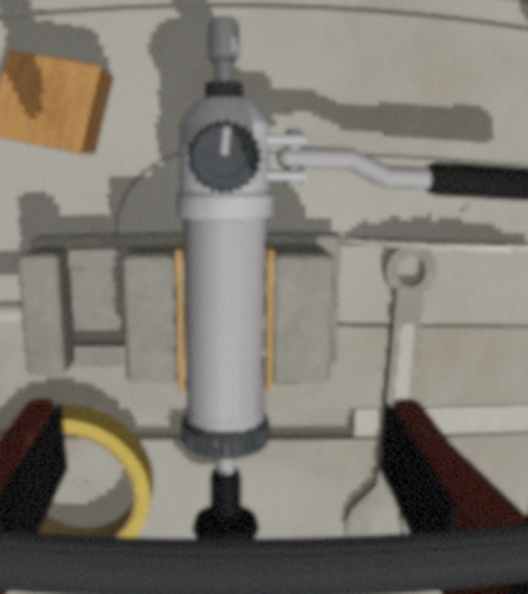

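Half a turn is done: the rib now points the opposite way (226,138), and the stop torque was seen. Next I'll locate the neck using predicted edges.

```bash
python3 - <<'E'
from h import *
s=load('g.png');i=cv2.imread('pics/g.png');d=load('d.png')
def f(u,v): return u/2.2+150,v/2.2+40
for n,u,v,z in[('neckstart',226,473,.0535),('neckheadjoin',226,508,.0535),('headL',196,525,.045),('headR',257,525,.045),('capface edge top',226,455,.0675),('rodstart',226,459,.05),('cap',224,155,.094)]:
    print(n,at_z(s,*f(u,v),z,True).round(4))
# predicted rows in d2 scale
for n,y,z in[('neck0',-.272,.0535),('neck1',-.296,.0535),('rim front',-.298,.0635),('rim back',-.311,.0635),('headlow',-.311,.03)]:
    p=proj(d,[.516,y,z],True);print(n,np.array(p)*1.5)
E
python3 - <<'E'
import cv2
i=cv2.imread('pics/d.png')[195:290,215:320]
cv2.imwrite('pics/k.png',cv2.resize(i,None,fx=6,fy=6,interpolation=cv2.INTER_CUBIC))
E
```

```text
neckstart [ 0.5166 -0.2652  0.0535]
neckheadjoin [ 0.5167 -0.2866  0.0535]
headL [ 0.5    -0.3029  0.045 ]
headR [ 0.5342 -0.3029  0.045 ]
capface edge top [ 0.5165 -0.2479  0.0675]
rodstart [ 0.5166 -0.2587  0.05  ]
cap [ 0.5153 -0.1044  0.094 ]
neck0 [399.47192461 364.96119124]
neck1 [398.91327248 392.59859853]
rim front [399.46422387 401.15104431]
rim back [399.12670222 415.53643379]
headlow [397.30100617 394.73935096]
```

View pics/k.png

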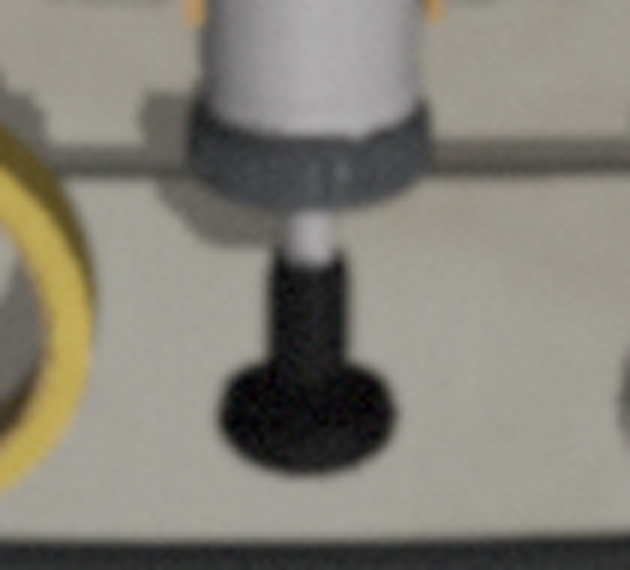

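The neck spans about y -0.266…-0.290. I'll grasp at -0.276, z 0.050 so the fingertips stay above the tape.

```bash
python3 - <<'E'
from h import *
X=.5162;Y=-.276
r.reach([X,Y,.29],[180,0,90]); r.servo_line([X,Y,.213],speed=.06)
s=r.sense();print(s['contact_force'].round(1),s['opening'],s['tcp_pos'])
r.grab(45);s=r.sense();print(s['contact_force'].round(1),s['opening'],s['tcp_pos'],s['clock'])
for d in(.01,.03,.06,.08):
    r.servo_line([X,Y-d,.213],speed=.04);s=r.sense();print(d,s['contact_force'].round(1),round(s['opening'],4),s['tcp_pos'].round(4),s['clock'])
    if d==.01 : e=snap('wrist','m0.png')
a=snap('wrist','m.png');b=snap('side','n.png')
i=cv2.resize(a['frame'][90:330,150:370,::-1],None,fx=2.5,fy=2.5,interpolation=cv2.INTER_CUBIC);cv2.imwrite('pics/m2.png',i)
E
```

```text
[ 0.3 -0.  -0.1] 0.08735571787100162 [ 0.51634514 -0.27609605  0.21360341]
[ 4.9 -1.  -1.5] 0.015517887534971908 [ 0.51657761 -0.27595723  0.21301385] 17.3333
0.01 [ 3.4  4.2 -0.2] 0.0159 [ 0.5167 -0.2851  0.213 ] 17.7333
0.03 [3.4 5.8 0.2] 0.0156 [ 0.5168 -0.3047  0.213 ] 18.4333
0.06 [3.3 9.2 1.7] 0.0157 [ 0.517  -0.3341  0.213 ] 19.3333
0.08 [ 3.8 10.4  2.5] 0.0157 [ 0.5171 -0.3537  0.213 ] 19.9833
```

View pics/m2.png

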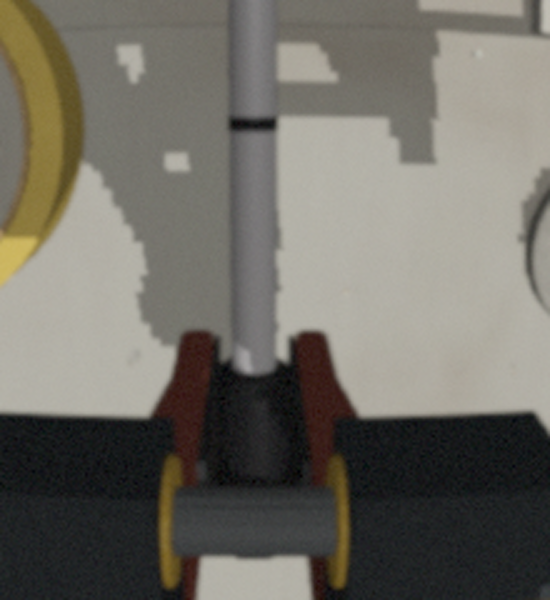

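The single groove is visible at (253,124) and the knob is firmly held; the rod is about 78 mm out. I'll go to about 86.5 mm and look at the end cap.

```bash
python3 - <<'E'
from h import *
X=.5162
r.servo_line([X,-.276-.0885,.213],speed=.03);r.wait(.5);s=r.sense();print(s['contact_force'].round(1),round(s['opening'],4),s['tcp_pos'].round(4),s['clock'])
a=snap('wrist','p.png')
for y in(-.249,-.2515,-.296): print(y,proj(a,[.5165,y,.0498],True))
i=cv2.resize(a['frame'][0:240,170:340,::-1],None,fx=2.5,fy=2.5,interpolation=cv2.INTER_CUBIC);cv2.imwrite('pics/p2.png',i)
E
```

```text
[ 5.2 11.7  2.6] 0.0159 [ 0.5171 -0.362   0.213 ] 21.0167
-0.249 (np.float64(252.17075308671437), np.float64(35.31548100781322))
-0.2515 (np.float64(252.16100821517153), np.float64(40.14731602208681))
-0.296 (np.float64(251.95774942075), np.float64(130.5183761109877))
```

View pics/p2.png

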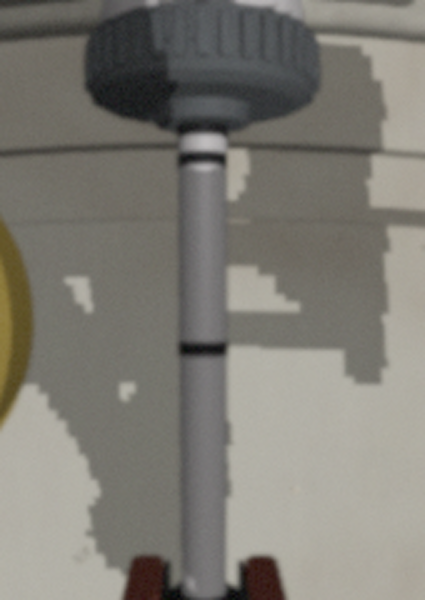

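The outer groove of the pair shows at (202,158) and the inner one seems just at the gland edge (202,130). I'll zoom in.

```bash
python3 - <<'E'
from h import *
i=cv2.imread('pics/p.png')
print(i[30:80,248:256].mean((1,2)).round(0).astype(int), i[128:152,248:256].mean((1,2)).round(0).astype(int))
cv2.imwrite('pics/q.png',cv2.resize(i[30:80,225:280],None,fx=10,fy=10,interpolation=cv2.INTER_CUBIC))
E
```

```text
[ 73  71  67  60  55  55  54  58  73  85  92  91  92  92  90  86  73  59
  49  42  39  45  71 123 163 179 182 182 180 165 124  69  42  44  77 126
 158 161 142 126 123 123 123 124 123 122 122 123 123 124] [120 120 120 119 120 120 119 115  98  67  36  22  28  49  79 104 116 118
 118 118 119 118 118 118]
```

View pics/q.png

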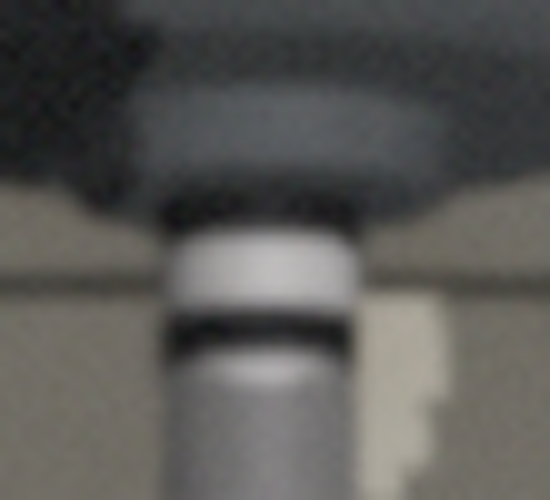

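```bash
python3 - <<'E'
from h import *
s=load('p.png')
for v in(46.5,47.5,49.5,50,52.3,60.6,62.4,64.4,137.2,139.2,141.5): print(v,at_z(s,252,v,.0498,True)[1].round(5))
E
```

```text
46.5 -0.25476
47.5 -0.25527
49.5 -0.25628
50 -0.25654
52.3 -0.2577
60.6 -0.26187
62.4 -0.26277
64.4 -0.26377
137.2 -0.29925
139.2 -0.30022
141.5 -0.30134
```

The inner groove is right at the gland face, with no bright rod behind it yet. I'll draw about 2 mm more so that it is clearly just out.

```bash
python3 - <<'E'
from h import *
r.servo_line([.5162,-.3665,.213],speed=.02);r.wait(.5);s=r.sense();print(s['contact_force'].round(1),round(s['opening'],4),s['tcp_pos'].round(4),s['clock'])
a=snap('wrist','t.png');i=a['frame'][:,:,::-1];b=snap('side','u.png')
print(i[28:68,248:256].mean((1,2)).round(0).astype(int))
g=lambda f:cv2.cvtColor(cv2.imread('pics/'+f),6)
A=g('m0.png')[225:260,235:270]
for f in('m0.png','t.png'):
    R=cv2.matchTemplate(g(f)[205:280,215:290],A,5);print(f,cv2.minMaxLoc(R)[1::2])
t=cv2.resize(i[28:78,225:280],None,fx=7,fy=7,interpolation=2)
u=cv2.resize(b['frame'][195:255,210:330,::-1],None,fx=3,fy=3,interpolation=2)
h=np.zeros((350,385+360,3),np.uint8);h[:,:385]=t;h[:180,385:]=u;cv2.imwrite('pics/v.png',h)
E
```

```text
[ 4.  12.1  2.4] 0.0161 [ 0.5172 -0.3639  0.213 ] 21.8167
[ 67  60  55  54  55  59  72  85  91  92  92  91  93  89  77  78 121 163
 177 167 127  71  44  43  72 123 163 179 182 182 180 165 123  69  41  45
  76 126 162 175]
m0.png (0.9999996423721313, (20, 20))
t.png (0.9944875240325928, (20, 20))
```

View pics/v.png

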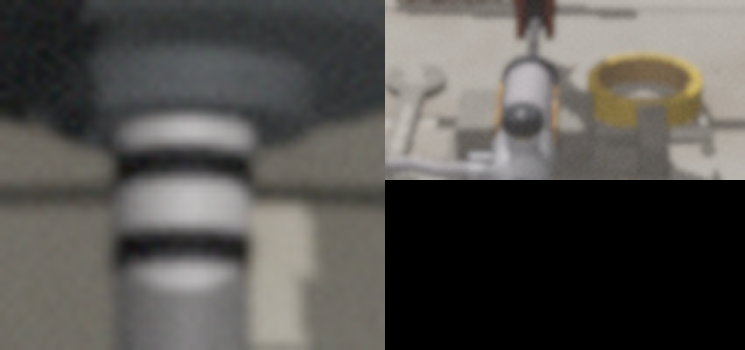

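Both grooves are out, with a thin bright strip of rod between the inner groove and the gland. The knob hasn't slipped in the fingers and the tape and wrench are undisturbed, so I'm handing in.

```bash
python3 -c "
from station import r
print(r.hand_in()); s=r.sense(); print(s['clock'],s['tcp_pos'],s['opening'])"
```

```text
the job is handed in; nothing more can be done
None
the job is handed in; nothing more can be done
```

I opened the vent first, then drew the follower rod to its double ring, and handed in at about 22 s with the knob still in the gripper.

- **Vent cap:** I turned it about 175° anticlockwise. At that point the twisting torque jumped as it met the stop, and the rib now points the opposite way. The last few degrees of wrist turn slipped on the cap against the stop.
- **Rod:** I gripped the neck with 45 N and pulled. The hand travelled 87.9 mm against a spring force of about 12 N. The closing wrist picture shows both grooves outside the gland, with roughly 2 mm of bright rod behind the inner one.
- **Grip:** Comparing wrist images from the start and end of the pull shows no slip of the knob in the fingers.
- **Overshoot:** At about 86 mm the inner groove was still right at the gland face. I went about 2 mm further to be sure, so the rod is 2–3 mm past the nominal 85 mm.
- **Other objects:** The tape, and the part of the wrench in view, look undisturbed in the last side picture. I did not check the wood block and brush at the end, but no move went near them.

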